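Open the left pot of the service tray

TASK

Pull the tray of the low service cabinet out to its stop. Then take the cap off the left-hand pot in it (left as the robot looks at it): it is a twist-lock cap, and nobody knows whether it opens to the left or to the right, so try both ways, turn it until it is free and lift it straight off. Finish holding the cap upright in the gripper, well clear above its pot (at least 4 cm higher than it sat), with the tray still fully out, the right-hand cap still closed and the things round about left where they are.

Things in the scene. Friction and masses are not known exactly. Their poses are not given: they have to be found in the camera images.
- cabinet: low grey cabinet, 140 (x) x 176 (y) x 74 mm high, fixed, open at the front; origin: centre of its underside. x points from front to back, y to the left, z up; the front face lies 70 mm from the origin on the -x side, towards the robot. The tray slides out along its -x. The roof covers the tray until it is out
- tray (a joint): slide of the tray (m): 0 shut (its start), 0.105 fully out at its stop; sliding friction of about 2.5 N holds it where it is left. Fully out, the grip block hangs close to or over a fixed wooden tray of track 24 mm high: keep the fingertips above 28 mm while pulling
- tray_grip (a point): top centre of the tray's black grip block, 60 mm above the table, moves with the tray: an upright block 14 mm wide (cabinet y), 32 mm long (along x, 10 to 42 mm out of the tray's front), 35 mm high, thickened to 20 mm over its outermost 8 mm. Pinch its sides from above; the point is 24 mm out from the tray's front wall, which is 28 mm high
- left_seat (a point): on the tray, moves with it: centre of the left cap's underside when seated, 31 mm above the table, 64 mm behind the grip point and 41 mm left of it. Tray fully out, it is 65 mm in front of the cabinet's face. The white pot below (43 mm diameter, shoulder 1 mm under the cap) is keyed in its pocket: it cannot turn or lift beyond a little play
- right_seat (a point): the same for the right cap: 41 mm to the right of the tray's middle, 82 mm from the left seat
- left_cap: black ribbed round cap, 36 mm diameter, 31 mm high; origin: centre of its underside, z up; x along the cabinet's x at the start. Twist-lock: one way (unknown, varies) it turns easily, is free to lift after 0.65 rad, best 1.1, catches again past 1.5; the other way it hits a hard stop within 0.2 rad. About 90 g. Locked, it lifts at most 5 mm. It does not rise as it turns
- right_cap: the same cap on the right-hand pot, to be left closed; it opens the other way round
- gear_oil: small oil bottle with a long thin pointed nozzle, 22 mm wide, 55 high; stands on the table; origin: centre of its underside; a bystander
- paint_jar: squat paint jar, 30 mm wide, 34 high; stands on the table near the cabinet; origin: centre of its underside; a bystander
- signal_hut: flat-roofed model hut, 41x46x30 mm; stands on the table; origin: centre of its underside; a bystander
- van: toy van, 12x31x12 mm, on the table to the right; origin: centre of its underside; a bystander

How it is judged (in metres and radians):
On the way, in this order (a step that is already met when the one before it is completed fails the run):
1. the tray is pulled out to its stop, both caps on their pots (value of joint tray above 0.1 m and distance between left_cap and left_seat below 0.01 m and angle between each of left_cap, right_cap's own z axis and vertical below 0.15 rad and distance between right_cap and right_seat below 0.01 m and angle between the x axis of right_cap and the x axis of cabinet, either way round below 0.3 rad), for 0.2 s.
2. the left-hand cap is turned free while it still sits on its pot, the tray still out (angle between the x axis of left_cap and the x axis of cabinet, either way round above 0.45 rad and value of joint tray above 0.095 m and distance between left_cap and left_seat below 0.01 m and angle between each of left_cap, right_cap's own z axis and vertical below 0.15 rad and distance between right_cap and right_seat below 0.01 m and angle between the x axis of right_cap and the x axis of cabinet, either way round below 0.3 rad), for 0.1 s.
At the end, for the whole second after the job is handed in: the left-hand cap is gripped (over 1 N), still, upright within 20 degrees, over 35 mm above where it sat, touching neither cabinet nor tray; the tray is within 10 mm of its stop; the right-hand cap sits within 10 mm of its seat, turned by less than 17 degrees (z of left_cap in the frame of left_seat above 0.035 m and angle between left_cap's own z axis and vertical below 0.35 rad and linear speed of left_cap below 0.03 m/s and contact force between left_cap and the fingers above 1 N and contact force between left_cap and cabinet below 0.05 N and value of joint tray above 0.095 m and distance between right_cap and right_seat below 0.01 m and angle between right_cap's own z axis and vertical below 0.15 rad and angle between the x axis of right_cap and the x axis of cabinet, either way round below 0.3 rad); the arm keeps its last pose, push and grip.
It fails at once if the right-hand cap is opened or taken off (distance between right_cap and right_seat above 0.015 m or angle between the x axis of right_cap and the x axis of cabinet, either way round above 0.5 rad).
It fails at once if a bystander is knocked over or moved by over 30 mm (distance of any of gear_oil, paint_jar, signal_hut, van from where it was at the start of the episode above 0.03 m or angle between any of gear_oil, paint_jar, signal_hut, van's own z axis and vertical above 0.6 rad).
It also fails if it takes over 51 s, if anything falls off the work surface, if the arm or the gripper's body presses on something with over 40 N, if the wrist force passes 120 N, or if a joint passes its speed limit or range.

ROBOT

A 7-joint arm with a two-finger parallel gripper is mounted at the origin on a cart in front of the work surface, level with it; the furniture and walls round the work are solid. World frame = base frame: x ahead of the robot, y to its left, z up, the work surface at z = 0. Lengths are in mm, angles in rad, forces in N, time in s.
With the tool pointing down it reaches from about 400 to 875 mm from the base axis. Payload 4.4 kg.
Tool frame: the origin (TCP) lies at the very end of the fingers, on their centre line; the grasp point (between the pads) lies ctrl.grip_point_offset behind it (ctrl.grip_point_offset is the distance from the TCP to the grasp point, in mm); z points along the fingers, y is the line along which they close (so a half turn about z gives the same grasp; the last joint's range is limited). The gripper opens to 85 mm and grips with 20 to 120 N. Pads are 22 mm wide; open, the fingers measure 114 mm over their backs; the gripper's body (76 mm by 85 mm) begins 54 mm behind the grasp point. The pads swing forward as they close: fully open they stand 13 mm farther back than shut.
Start: joints at [1.036, 0.628, 0.038, 1.517, -0.027, 0.996, -0.02], TCP at [293.709, -579.873, 231.313] pointing down, gripper open.
Joint ranges: [-3.06, 3.06], [-0.37, 2.12], [-1.25, 1.32], [0.18, 2.47], [-1.1, 4.24], [0.23, 1.98], [-2.94, 2.94]. Speed limits (rad/s): [2.57, 2.57, 3.14, 3.14, 3.14, 3.14, 3.14].

INTERFACE

Orientations are given as [roll, pitch, yaw] about the fixed x, y, z axes, in that order (R = Rz(yaw) Ry(pitch) Rx(roll)).
In Python, from cell import read_state, cams, ctrl, models gives the robot as it stands. The module is installed in compiled form; this text tells all that it offers.
- The arm moves only by the tool drive_effector, called as a command line: name --argument value ..., lists and objects as JSON in quotes. Schema: {"type":"object","properties":{"ticks":{"type":"array","items":{"type":"number"},"minItems":7,"maxItems":84},"only":{"type":"string"},"quiet":{"type":"boolean"},"lines":{"type":"string"}},"required":["ticks"],"additionalProperties":false}. ticks is one flat list of numbers that holds 1 to 12 rows one after another, with no inner brackets; each row has 7 numbers: dx, dy, dz in mm, then a rotation vector rx, ry, rz in rad, then the finger opening in mm; each row shifts and turns the commanded pose from where the row before left it, along the tool's axes as they then stand; what a row does not reach is not made up. A row lasts 1/10 s, in which the tool goes at most 50 mm and 0.15 rad, less where a joint would pass 70% of its speed; a pose out of reach is approached as far as the arm can. The fingers move at their own pace and stop on an object; the grip force is fixed at half the most. Time passes only in rows, so rows that do not move let the fingers close. The tool returns the time, the measured TCP pose, the force, the opening and the grip force at its end. only (a regular expression) keeps the lines of the reply that match it, lines (a string "A,B") keeps lines A to B, and quiet returns only ok. Input that does not fit is refused with a message, and nothing moves.
- read_state(): the state, without advancing time (a new reading comes with each control period).
- cams.get_image(name): name is "scene" or "top"; returns (picture, depth): 384x512x3 uint8, blue, green, red; 384x512 float32, mm along the optical axis (not along the pixel's ray), 0 where there is no reading.
- cams.calibration(name): a dict with "fx", "fy", "cx", "cy" (pixels), "rvec" (rotation vector, rad) and "tvec" (3), from world to camera coordinates, as OpenCV has them. Camera axes: x right, y down, z forward; pixel columns grow to the right and rows downward; lengths in mm; the calibration is good to about 2 mm. A picture is of the moment at which its call begins. calibration takes no time and is no camera call.
- ctrl.finish_job(): hands the job in; it is judged then, once.
Trained networks look in the newest picture that a camera, given by its name, has taken for a name from the list of things; names that differ only in an ending like _2 or _b are one class to them, and where a whole thing is asked for, a point or a joint stands for the part that bears it (a point fixed in the world has none). Each returns a list of dicts, best first, with "confidence" (0 to 1); they miss things now and then, are a little off and sometimes report something else, mostly with a low value. They report only what shows in the picture. A call takes as long as a camera call.
- models.search_frame(thing, camera): "extent" ([left, top, right, bottom] in pixels, round what is visible of it).
- models.mark_of(thing, camera): "position" ([column, row] in pixels: a listed point, or the origin of a listed thing).
The state is a dict: "clock": time; "qpos": joint angles; "qd": joint speeds; "tau": joint torques, N m; "eef_pos": TCP position; "tool_rot": TCP orientation; "force": force on the tool from outside, world axes, zero at the start; "torque": the same for the moment, N m; "width": finger opening in mm; "gripper_force": force on a finger pad.
Only numpy, scipy, OpenCV 4.12 (cv2) and the standard library are available. Lean on these libraries where they do the work, as an engineer would, in place of code of your own. Each camera call takes 0.05 s, during which the arm holds its last target. There are 200 camera calls.

## Working session

There is one attempt and no reset: what is moved stays moved. The work goes in short steps, Python scripts to look and compute and a tool call to move; the robot and the scene stay as the last step left them, time stands still between calls to the robot, and variables do not carry over. Pictures are saved under pics/ and viewed, at most 10 in all, crops included, and the job is handed in when it is done.

```bash
mkdir -p pics
```

Create h.py:
```python
import numpy as np, cv2
from cell import read_state, cams, ctrl, models
def cam(n):
    c=cams.calibration(n);K=np.array([[c['fx'],0,c['cx']],[0,c['fy'],c['cy']],[0,0,1.]])
    R=cv2.Rodrigues(np.array(c['rvec'],float))[0];return K,R,np.array(c['tvec'],float).ravel()
def ray(n,px,z):
    K,R,t=cam(n);d=R.T@np.linalg.inv(K)@np.array([px[0],px[1],1.]);o=-R.T@t
    return o+d*(z-o[2])/d[2]
def world(n,depth):
    K,R,t=cam(n);v,u=np.mgrid[:384,:512]
    P=np.linalg.inv(K)@np.stack([u.ravel(),v.ravel(),np.ones(u.size)])*depth.ravel()
    return ((P.T-t)@R).reshape(384,512,3)
```

Run:
```python
from h import *
ims=[]
for n in("scene","top"):
    im,d=cams.get_image(n);cv2.imwrite(f'pics/{n}0.png',im);np.save(f'{n}0.npy',d)
    for th,z in(("tray_grip",60),("left_cap",31),("right_cap",31),("cabinet",0),("left_seat",31),("gear_oil",0),("paint_jar",0),("signal_hut",0),("van",0)):
        m=models.mark_of(th,n)
        for r in m[:2]: print(n,th,round(r['confidence'],2),np.round(r['position']),ray(n,r['position'],z).round(1))
print(ctrl.grip_point_offset, read_state())
```

```text
scene tray_grip 0.71 [229. 200.] [500.4 154.8  60. ]
scene tray_grip 0.53 [204. 208.] [520.2 229.4  60. ]
scene cabinet 0.75 [202. 210.] [582.4 194.5   0. ]
scene left_seat 0.89 [198. 209.] [558.3 222.3  31. ]
scene gear_oil 0.62 [183. 272.] [409.5 382.    0. ]
scene gear_oil 0.5 [332. 176.] [ 442.2 -226.     0. ]
scene paint_jar 0.6 [180. 274.] [408.3 390.2   0. ]
scene paint_jar 0.48 [175. 227.] [567.8 297.9   0. ]
scene signal_hut 0.6 [330. 178.] [ 439.4 -214.1    0. ]
scene van 0.55 [352. 188.] [ 355.2 -215.9    0. ]
top tray_grip 0.7 [224. 181.] [499.1 157.9  60. ]
top cabinet 0.59 [217. 150.] [596.3 184.2   0. ]
top left_seat 0.64 [205. 164.] [550.1 216.1  31. ]
top left_seat 0.41 [229. 155.] [576.6 145.6  31. ]
top gear_oil 0.62 [154. 217.] [395.2 371.7   0. ]
top paint_jar 0.57 [178. 160.] [566.5 301.    0. ]
top signal_hut 0.76 [353. 201.] [ 442.3 -226.8    0. ]
top signal_hut 0.53 [227. 180.] [507.  153.6   0. ]
top van 0.45 [346. 234.] [ 344.3 -203.4    0. ]
18.700000000000003 {'clock': 1.0, 'qpos': array([ 1.03618106,  0.62843331,  0.03848476,  1.51744988, -0.02705537,
        0.99628021, -0.0200385 ]), 'qd': array([-0.00139051, -0.00073267,  0.00022694,  0.0005454 ,  0.00026994,
       -0.00043414, -0.00088966]), 'tau': array([ 3.95321331e-04, -5.63273406e+01,  1.22593459e+00, -1.93783540e+01,
        1.10537047e-02,  1.55939153e-03,  1.65077893e-05]), 'eef_pos': array([ 293.72967031, -579.8347294 ,  231.27552544]), 'tool_rot': array([-3.14153802e+00, -8.84184542e-05,  4.68732867e-01]), 'force': array([0.05315592, 0.21528545, 0.05782962]), 'torque': array([-0.01455659, -0.00195797,  0.01585792]), 'gripper_force': 0.0, 'width': 85.32590437804781}
```

Run:
```python
from h import *
a=cv2.imread('pics/scene0.png');b=cv2.imread('pics/top0.png')
f=lambda i,s:cv2.resize(i,None,fx=s,fy=s,interpolation=cv2.INTER_CUBIC)
cv2.imwrite('pics/c0.png',np.hstack([f(a[150:300,130:260],3),f(b[110:260,130:260],3)]))
for n in("scene","top"):
    d=np.load(f'{n}0.npy');W=world(n,d)
    m=(d>0)&(abs(W[...,2]-74)<4)&(abs(W[...,0]-585)<130)&(abs(W[...,1]-190)<140)
    k,l,s,c=cv2.connectedComponentsWithStats(m.astype(np.uint8));i=1+s[1:,4].argmax()
    p=W[l==i];print(n,len(p),p[:,2].mean(),cv2.minAreaRect(p[:,:2].astype(np.float32)))
    m=(d>0)&(abs(W[...,2]-60)<4)&(abs(W[...,0]-500)<35)&(abs(W[...,1]-157)<35)
    p=W[m];print(len(p),p.mean(0) if len(p) else 0)
```

```text
scene 1504 71.9890074452021 ((587.89794921875, 187.76449584960938), (143.4744110107422, 179.15460205078125), 16.379776000976562)
26 [498.18808543 160.86950546  58.4997517 ]
top 3028 73.92514724448644 ((590.4837646484375, 182.49163818359375), (140.08621215820312, 175.58924865722656), 16.68988609313965)
59 [497.62086671 154.18703597  59.59293688]
```

View pics/c0.png

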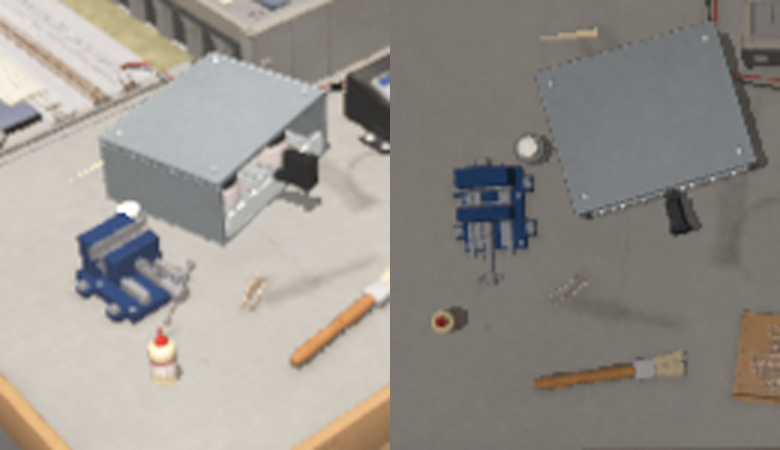

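View pics/scene0.png

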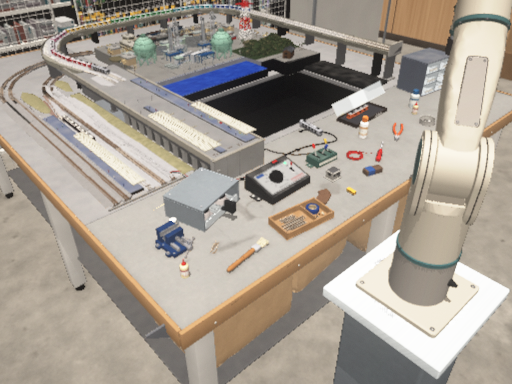

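Run:
```python
from h import *
for n in("scene","top"):
    d=np.load(f'{n}0.npy');W=world(n,d)
    t=((W[...,:2]-[293.7,-579.8])@np.array([207.3,737.3])/765.9)
    s=((W[...,:2]-[293.7,-579.8])@np.array([-737.3,207.3])/765.9)
    m=(d>0)&(t>130)&(t<850)&(abs(s)<110);print(n,np.percentile(W[m][:,2],[50,99,100]))
```

```text
scene [-5.49483858 72.70664897 75.99917469]
top [ 1.87406689 76.28184867 79.67226531]
```

drive_effector --ticks '[28.8, -31.3, 0, 0, 0, 0, 85, 28.8, -31.3, 0, 0, 0, 0, 85, 28.8, -31.3, 0, 0, 0, 0, 85, 28.8, -31.3, 0, 0, 0, 0, 85]'

```text
clock: 1.4
eef_pos: [340.3, -414.6, 231.4]
tool_rot: [3.141, -0.0, 0.468]
force: [0.6, 0.0, 0.0]
width: 85.1
gripper_force: 0.0
```

drive_effector --ticks '[28.8, -31.3, 0, 0, 0, 0, 85, 28.8, -31.3, 0, 0, 0, 0, 85, 28.8, -31.3, 0, 0, 0, 0, 85, 28.8, -31.3, 0, 0, 0, 0, 85, 28.8, -31.3, 0, 0, 0, 0, 85, 28.8, -31.3, 0, 0, 0, 0, 85, 28.8, -31.3, 0, 0, 0, 0, 85, 28.8, -31.3, 0, 0, 0, 0, 85, 28.8, -31.3, 0, 0, 0, 0, 85, 28.8, -31.3, 0, 0, 0, 0, 85, 28.8, -31.3, 0, 0, 0, 0, 85, 28.8, -31.3, 0, 0, 0, 0, 85]'

```text
clock: 2.6
eef_pos: [479.0, 76.8, 231.6]
tool_rot: [3.141, -0.001, 0.469]
force: [-0.8, 0.3, 0.6]
width: 84.7
gripper_force: 0.0
```

drive_effector --ticks '[28.8, -31.3, 0, 0, 0, 0, 85, 28.8, -31.3, 0, 0, 0, 0, 85, 0, 0, 30, 0, 0, 0.09, 85, 0, 0, 30, 0, 0, 0.088, 85, 0, 0, 0, 0, 0, 0, 85]'

```text
clock: 3.1
eef_pos: [499.0, 156.4, 168.4]
tool_rot: [3.141, 0.007, 0.291]
force: [-0.8, -0.2, -0.4]
width: 85.3
gripper_force: 0.0
```

```bash
python3 -c "
from h import *
print(read_state()['qpos'])"
```

```text
[-0.35097996  0.53689176 -0.00978653  1.92964158  0.00833932  0.68234864
 -1.6452749 ]
```

drive_effector --ticks '[1, 0, 34, 0, 0, 0, 85, 1, 0, 34, 0, 0, 0, 85, 0, 0, 34, 0, 0, 0, 85, 0, 0, 20, 0, 0, 0, 85, 0, 0, 0, 0, 0, 0, 85]'

```text
clock: 3.6
eef_pos: [502.7, 156.9, 48.2]
tool_rot: [3.142, 0.003, 0.292]
force: [-0.3, -0.8, -0.1]
width: 85.0
gripper_force: 0.0
```

Run:
```python
from h import *
for n in("scene","top"):
    im,d=cams.get_image(n);cv2.imwrite(f'pics/{n}1.png',im)
a=cv2.imread('pics/scene1.png');b=cv2.imread('pics/top1.png')
f=lambda i,s:cv2.resize(i,None,fx=s,fy=s,interpolation=cv2.INTER_CUBIC)
cv2.imwrite('pics/c1.png',np.hstack([f(a[130:280,150:280],3),f(b[100:250,160:290],3)]))
```

```text
(no output)
```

View pics/c1.png

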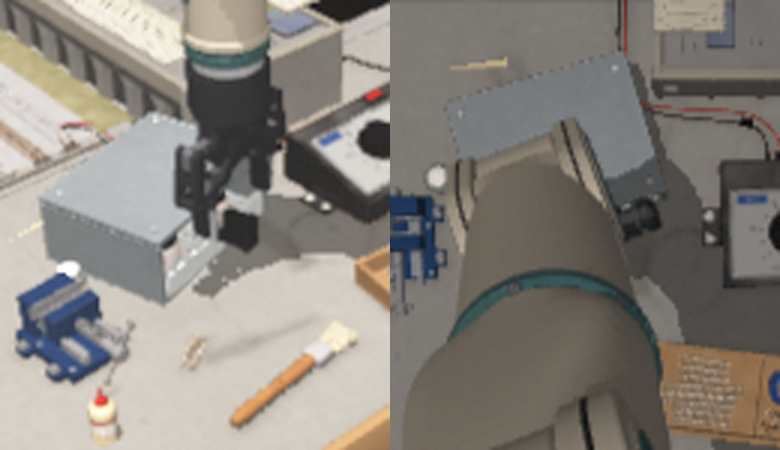

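The picture shows the open fingers on either side of the grip block (scene crop about 238,230). I'll go down and close.

drive_effector --ticks '[-0.7, 0, 15, 0, 0, 0, 85, 0, 0, 0, 0, 0, 0, 0, 0, 0, 0, 0, 0, 0, 0, 0, 0, 0, 0, 0, 0, 0, 0, 0, 0, 0, 0, 0, 0, 0, 0, 0, 0, 0, 0, 0, 0, 0, 0, 0, 0, 0, 0, 0, 0, 0, 0, 0, 0, 0]'

```text
clock: 4.5
eef_pos: [503.5, 156.8, 35.1]
tool_rot: [3.141, -0.001, 0.29]
force: [-0.3, -1.8, 4.9]
width: 12.8
gripper_force: 59.1
```

drive_effector --ticks '[-5, 0, 0, 0, 0, 0, 0, -10, 0, 0, 0, 0, 0, 0, -10, 0, 0, 0, 0, 0, 0, -10, 0, 0, 0, 0, 0, 0]'

```text
clock: 4.9
eef_pos: [470.8, 147.0, 35.1]
tool_rot: [3.141, -0.004, 0.29]
force: [3.5, -1.6, 5.4]
width: 13.1
gripper_force: 59.6
```

drive_effector --ticks '[-10, 0, 0, 0, 0, 0, 0, -10, 0, 0, 0, 0, 0, 0, -10, 0, 0, 0, 0, 0, 0, -10, 0, 0, 0, 0, 0, 0, -10, 0, 0, 0, 0, 0, 0, -8, 0, 0, 0, 0, 0, 0, -4, 0, 0, 0, 0, 0, 0]'

```text
clock: 5.6
eef_pos: [412.6, 129.5, 35.1]
tool_rot: [3.141, 0.005, 0.29]
force: [4.1, -2.4, -0.4]
width: 12.8
gripper_force: 61.1
```

drive_effector --ticks '[-3, 0, 0, 0, 0, 0, 0, -3, 0, 0, 0, 0, 0, 0, -3, 0, 0, 0, 0, 0, 0, -2, 0, 0, 0, 0, 0, 0, 0, 0, 0, 0, 0, 0, 0, 0, 0, 0, 0, 0, 0, 0]'

```text
clock: 6.2
eef_pos: [402.8, 126.6, 35.1]
tool_rot: [3.14, 0.004, 0.29]
force: [3.7, -3.1, 2.0]
width: 12.6
gripper_force: 61.4
```

drive_effector --ticks '[-2, 0, 0, 0, 0, 0, 0, -2, 0, 0, 0, 0, 0, 0, 0, 0, 0, 0, 0, 0, 0]'

```text
clock: 6.5
eef_pos: [402.8, 126.7, 35.2]
tool_rot: [3.142, -0.002, 0.289]
force: [13.7, -2.0, -6.7]
width: 13.1
gripper_force: 60.1
```

drive_effector --ticks '[3, 0, 0, 0, 0, 0, 85, 0, 0, 0, 0, 0, 0, 85, 0, 0, 0, 0, 0, 0, 85, 0, 0, 0, 0, 0, 0, 85, 0, 0, -20, 0, 0, 0, 85, 0, 0, -45, 0, 0, 0, 85, 0, 0, -45, 0, 0, 0, 85, 10, 45, 0, 0, 0, 0, 85, 10, 45, 0, 0, 0, 0, 85, 10, 45, 0, 0, 0, 0, 85, 10, 45, 0, 0, 0, 0, 85, 0, 0, 0, 0, 0, 0, 85]'

```text
clock: 7.7
eef_pos: [493.3, -41.0, 144.1]
tool_rot: [3.138, 0.006, 0.28]
force: [-0.2, 1.0, -0.1]
width: 84.9
gripper_force: 0.0
```

Run:
```python
from h import *
for n in("scene","top"):
    im,d=cams.get_image(n);cv2.imwrite(f'pics/{n}2.png',im);np.save(f'{n}2.npy',d);W=world(n,d)
    for th,z in(("tray_grip",60),("left_cap",31),("right_cap",31),("left_seat",31),("right_seat",31),("cabinet",0)):
        for r in models.mark_of(th,n)[:2]: print(n,th,round(r['confidence'],2),np.round(r['position']),ray(n,r['position'],z).round(1))
    for nm,c in(('L',(450,185)),('R',(473,106))):
        m=(d>0)&(abs(W[...,2]-62)<4)&(np.hypot(W[...,0]-c[0],W[...,1]-c[1])<32);p=W[m]
        if len(p)>5: print(nm,len(p),p.mean(0),cv2.minAreaRect(p[:,:2].astype(np.float32)))
a=cv2.imread('pics/scene2.png');b=cv2.imread('pics/top2.png')
f=lambda i,s:cv2.resize(i,None,fx=s,fy=s,interpolation=cv2.INTER_CUBIC)
cv2.imwrite('pics/c2.png',np.hstack([f(a[150:280,160:290],3),f(b[110:240,160:290],3)]))
```

```text
scene tray_grip 0.97 [261. 213.] [396.2 129.8  60. ]
scene left_cap 0.51 [231. 223.] [446.7 193.1  31. ]
scene right_cap 0.69 [203. 205.] [562.5 201.6  31. ]
scene right_cap 0.65 [250. 206.] [470.2 106.2  31. ]
scene left_seat 0.89 [231. 223.] [447.4 193.2  31. ]
scene right_seat 0.81 [248. 207.] [467.  113.2  31. ]
L 82 [447.32420074 189.01920068  60.23792836] ((447.97222900390625, 188.76516723632812), (32.29666519165039, 32.78926086425781), 49.81919860839844)
R 64 [469.9564056  109.61890761  60.32604124] ((470.6548156738281, 108.27922058105469), (31.349369049072266, 30.230195999145508), 88.0516586303711)
top left_cap 0.44 [217. 206.] [430. 179.  31.]
top left_cap 0.29 [234. 218.] [393.  129.9  31. ]
top right_cap 0.41 [246. 192.] [468.3  96.8  31. ]
top left_seat 0.64 [215. 200.] [445.4 185.1  31. ]
top right_seat 0.57 [241. 193.] [465.7 111.   31. ]
top cabinet 0.94 [220. 151.] [593.3 173.1   0. ]
top cabinet 0.68 [179. 160.] [566.8 297.1   0. ]
L 120 [449.62403008 182.84539319  62.19196701] ((449.8045654296875, 183.04869079589844), (33.94711685180664, 31.758888244628906), 45.478607177734375)
R 122 [473.04120129 104.5047282   62.58444694] ((472.9473571777344, 103.53753662109375), (34.06752395629883, 31.206920623779297), 89.82894134521484)
```

View pics/c2.png

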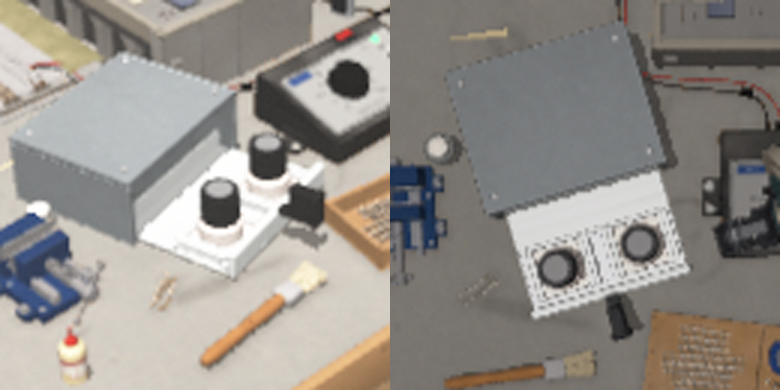

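drive_effector --ticks '[4, -45.5, 0, 0, 0, 0, 65, 4, -45.5, 0, 0, 0, 0, 65, 4, -45.5, 0, 0, 0, 0, 65, 4, -45.5, 0, 0, 0, 0, 65, 4, -45.5, 0, 0, 0, 0, 65]'

```text
clock: 8.9
eef_pos: [445.1, 191.3, 144.6]
tool_rot: [3.141, 0.005, 0.29]
force: [0.4, 0.1, -0.7]
width: 65.2
gripper_force: 0.0
```

drive_effector --ticks '[0, 0, 0, 0, 0, -0.144, 65, 0, 0, 0, 0, 0, -0.144, 65, 0, 0, 0, 0, 0, -0.144, 65, 0, 0, 0, 0, 0, -0.144, 65, 0, 0, 0, 0, 0, -0.144, 65, 0, 0, 0, 0, 0, -0.144, 65, 0, 0, 0, 0, 0, -0.144, 65, 0, 0, 0, 0, 0, -0.144, 65, 0, 0, 0, 0, 0, -0.144, 65, 0, 0, 0, 0, 0, -0.144, 65, 0, 0, 0, 0, 0, -0.14, 65, 0, 0, 0, 0, 0, 0, 65]'

```text
clock: 10.1
eef_pos: [445.5, 189.5, 144.3]
tool_rot: [-3.136, -0.0, 1.871]
force: [-0.2, 0.2, 0.3]
width: 65.0
gripper_force: 0.0
```

drive_effector --ticks '[-7.1, 1.8, 20, 0, 0, 0, 65, 0, 0, 35, 0, 0, 0, 65, 0, 0, 0, 0, 0, 0, 65]'

```text
clock: 10.4
eef_pos: [447.3, 181.3, 86.9]
tool_rot: [-3.13, 0.002, 1.868]
force: [1.2, -0.9, -0.4]
width: 64.9
gripper_force: 0.0
```

drive_effector --ticks '[1.2, 2.3, 20, 0, 0, 0, 65, 0, 0, 20, 0, 0, 0, 65, 0, 0, 9, 0, 0, 0, 65, 0, 0, 0, 0, 0, 0, 65, 0, 0, 0, 0, 0, 0, 65]'

```text
clock: 10.9
eef_pos: [451.1, 185.5, 41.5]
tool_rot: [-3.138, 0.0, 1.87]
force: [-0.0, 0.3, 1.1]
width: 65.0
gripper_force: 0.0
```

drive_effector --ticks '[-1.2, -1.5, 5, 0, 0, 0, 65, 0, 0, 0, 0, 0, 0, 65, 0, 0, 0, 0, 0, 0, 65]'

```text
clock: 11.2
eef_pos: [449.7, 183.3, 35.8]
tool_rot: [-3.137, 0.001, 1.87]
force: [-0.4, 0.1, 1.1]
width: 64.9
gripper_force: 0.0
```

drive_effector --ticks '[0, 0, 0, 0, 0, 0, 0, 0, 0, 0, 0, 0, 0, 0, 0, 0, 0, 0, 0, 0, 0, 0, 0, 0, 0, 0, 0, 0, 0, 0, 0, 0, 0, 0, 0, 0, 0, 0, 0, 0, 0, 0]'

```text
clock: 11.8
eef_pos: [449.8, 183.5, 36.0]
tool_rot: [-3.137, 0.001, 1.871]
force: [0.2, -0.4, 5.2]
width: 34.8
gripper_force: 59.5
```

drive_effector --ticks '[0, 0, 0, 0, 0, 0.07, 0, 0, 0, 0, 0, 0, 0.07, 0, 0, 0, 0, 0, 0, 0.07, 0, 0, 0, 0, 0, 0, 0, 0]'

```text
clock: 12.2
eef_pos: [449.9, 184.2, 36.0]
tool_rot: [-3.138, 0.0, 1.661]
force: [0.0, 1.1, 5.2]
width: 34.4
gripper_force: 59.8
```

```bash
python3 -c "
from h import *
s=read_state();print(s['torque'],s['force'])"
```

```text
[ 0.18719013 -0.01524414 -0.02048742] [0.03688982 1.0868667  5.24732703]
```

drive_effector --ticks '[0, 0, 0, 0, 0, 0.08, 0, 0, 0, 0, 0, 0, 0.08, 0, 0, 0, 0, 0, 0, 0, 0]'

```text
clock: 12.5
eef_pos: [450.0, 184.2, 36.0]
tool_rot: [-3.138, 0.001, 1.502]
force: [1.1, 1.7, 5.3]
width: 34.2
gripper_force: 60.0
```

```bash
python3 -c "
from h import *
s=read_state();print(s['torque'],s['force'])"
```

```text
[ 0.24746905 -0.05266792 -0.01570349] [1.06723065 1.68325417 5.29536591]
```

No resistance past 0.2 rad, so this is the opening direction. I'll continue to 1.1 rad.

drive_effector --ticks '[0, 0, 0, 0, 0, 0.1, 0, 0, 0, 0, 0, 0, 0.1, 0, 0, 0, 0, 0, 0, 0.1, 0, 0, 0, 0, 0, 0, 0.1, 0, 0, 0, 0, 0, 0, 0.1, 0, 0, 0, 0, 0, 0, 0.1, 0, 0, 0, 0, 0, 0, 0.1, 0, 0, 0, 0, 0, 0, 0.03, 0, 0, 0, 0, 0, 0, 0, 0, 0, 0, 0, 0, 0, 0, 0]'

```text
clock: 13.5
eef_pos: [450.0, 183.9, 36.0]
tool_rot: [-3.14, 0.004, 0.774]
force: [0.8, -0.3, 6.5]
width: 34.1
gripper_force: 60.2
```

Run:
```python
from h import *
s=read_state();print(s['torque'],s['force'],s['qpos'])
im,d=cams.get_image('scene');cv2.imwrite('pics/c3.png',cv2.resize(im[150:280,160:290],None,fx=4,fy=4,interpolation=cv2.INTER_CUBIC))
```

```text
[ 0.1339613  -0.00576562 -0.0313701 ] [ 0.82111888 -0.27525494  6.48406959] [-0.05680913  0.80533021 -0.58939057  2.098682    0.92665116  0.52415892
 -2.14524009]
```

View pics/c3.png

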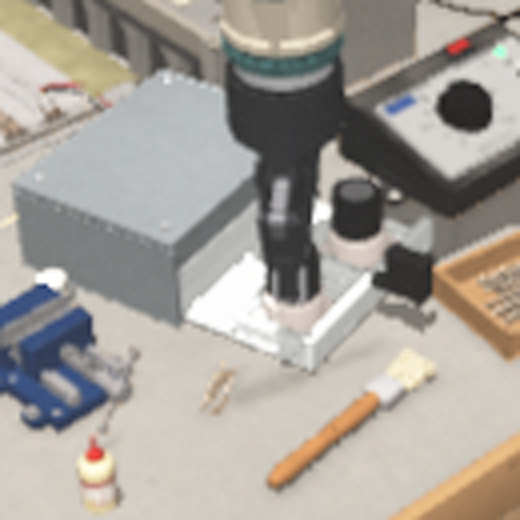

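The tray is out, the right cap sits untouched at about (355,210), and the gripper is on the left cap. Next is a slow lift.

drive_effector --ticks '[0, 0, -3, 0, 0, 0, 0, 0, 0, -3, 0, 0, 0, 0, 0, 0, -3, 0, 0, 0, 0, 0, 0, 0, 0, 0, 0, 0]'

```text
clock: 13.95
eef_pos: [449.6, 183.2, 44.7]
tool_rot: [-3.14, 0.005, 0.771]
force: [-0.1, -0.1, -0.5]
width: 34.6
gripper_force: 59.8
```

Lifted 9 mm with almost no force, so it is free.

drive_effector --ticks '[0, 0, -6, 0, 0, 0, 0, 0, 0, -10, 0, 0, 0, 0, 0, 0, -12, 0, 0, 0, 0, 0, 0, -12, 0, 0, 0, 0, 0, 0, -12, 0, 0, 0, 0, 0, 0, -10, 0, 0, 0, 0, 0, 0, 0, 0, 0, 0, 0, 0, 0, 0, 0, 0, 0, 0, 0, 0, 0, 0, 0, 0, 0, 0, 0, 0, 0, 0, 0, 0]'

```text
clock: 14.95
eef_pos: [449.6, 183.4, 106.1]
tool_rot: [-3.139, 0.006, 0.771]
force: [-0.1, -0.9, -1.7]
width: 34.2
gripper_force: 59.8
```

Run:
```python
from h import *
im,d=cams.get_image('scene');cv2.imwrite('pics/c4.png',cv2.resize(im[150:280,160:290],None,fx=4,fy=4,interpolation=cv2.INTER_CUBIC))
```

```text
(no output)
```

View pics/c4.png

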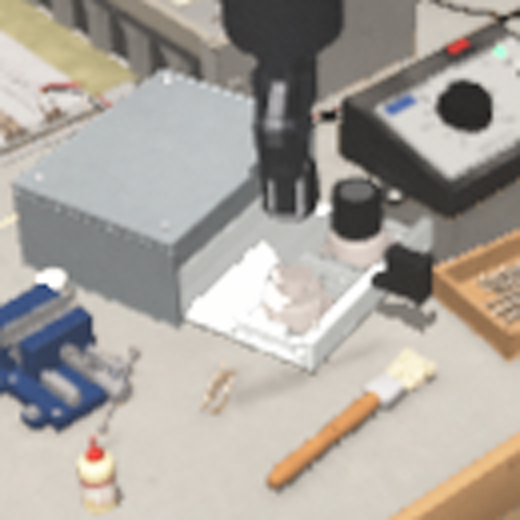

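The left pot is open at about (293,295), with the cap held upright above it. The tray is still out and the right cap is closed, so I'm handing in.

```bash
python3 -c "
from h import *
print(ctrl.finish_job())"
```

```text
the job is handed in; nothing more can be done
None
```

I handed the job in, and no verdict came back: the tray is out at its stop, the left cap turned free at the first direction tried (clockwise from above) and is held upright about 70 mm above its pot, and the last picture shows the right cap still closed.

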